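Find the spindle with too much end float and shim it

TASK

One of the two spindle heads on the optician's bench has too much end float. First push both black knobs fully home, then pull them out along their axes to find the shaft that comes out much farther, and leave that one drawn out to its stop. Take the red horseshoe shim from its stand, set it upright with its open end down astride that shaft's bare neck, between the brass collar and the steel nose, then push the knob back in until the shim is nipped tight and let go, leaving the other things on the bench where they are.

Things in the scene. Friction and masses are not known exactly. Their poses are not given: they have to be found in the camera images.
- head_a: Fixed spindle head A: grey housing 80 x 80 x 114 mm high, motor on its back. Origin: centre of its underside; z up; the shaft points along its -x, axis 70 mm up. A hidden stop inside sets how far the shaft can be drawn out: about 6 mm in the sound head, 16 mm in the one with too much float; which is which varies and cannot be seen.
- head_b: Fixed spindle head B: grey housing 80 x 80 x 114 mm high, motor on its back. Origin: centre of its underside; z up; the shaft points along its -x, axis 70 mm up. A hidden stop inside sets how far the shaft can be drawn out: about 6 mm in the sound head, 16 mm in the one with too much float; which is which varies and cannot be seen.
- neck_a (a point): Fixed point on head A's shaft axis (axes as the head's), centre of the shim once nipped; the nose face lies 8 mm behind it (+x), housing face 16 mm. In front of the steel nose (42 mm diameter): bare neck (14 mm diameter), brass collar (36 mm diameter, 8 mm thick), black knob. Nose to collar is 6 mm with the shaft home, plus however far it is out.
- neck_b (a point): Fixed point on head B's shaft axis (axes as the head's), centre of the shim once nipped; the nose face lies 8 mm behind it (+x), housing face 16 mm. In front of the steel nose (42 mm diameter): bare neck (14 mm diameter), brass collar (36 mm diameter, 8 mm thick), black knob. Nose to collar is 6 mm with the shaft home, plus however far it is out.
- shaft_a (a joint): How far shaft A is drawn out along its axis, in m: 0 fully home, growing outward (knob moves along -x of head A). About 2.5 N of friction; it stays where it is left. It starts part-way, 2 to 5 mm out.
- shaft_b (a joint): The same for shaft B on head B.
- knob_a (a point): Centre of the black knob of shaft A, on the shaft axis 70 mm above the bench; it moves with the shaft (84 mm in front of the head's origin when home). Knob 24 mm diameter, 44 mm long along x of this frame; pinch it across from above.
- knob_b (a point): The same for shaft B.
- stand: Fixed aluminium stand holding the shim upright. Base 50 x 80 x 6 mm; origin: centre of its underside. Two cheeks (20 mm long in x) rise to 84 mm high, 52 mm apart inside in y, close beside the shim's edges: in the stand it can be pinched only on its two broad faces (along x). Lips, tops 14 mm above the bench, 21 mm apart in x, keep its foot.
- pad: Fixed green pad, 90 x 90 x 3 mm, flat on the bench with free space: the place to stand the shim upright and take it again by its narrow edges. Origin: centre of its underside.
- shim_center (a point): Centre (half-way up) of the red horseshoe shim: a plate 16 mm thick (x), 44 wide (y), 70 high (z), slot 20 mm wide and 46 deep open at its foot; 0.08 to 0.17 kg. It starts upright in the stand, foot 6 mm above the bench. Seated, the slot's end rests on the neck, this point 66 mm up. At the head the housing leaves room to hold it only by its two narrow edges. Nipped tight, the shaft is 10 mm out.
- jar_center (a point): Centre (half-way up) of an amber glass jar, 48 mm diameter, 60 mm high. Leave it alone.
- lens: A loose clear lens blank, 66 mm diameter, 5 mm thick, lying on the bench. Origin: centre of its underside. Leave it alone.
- tin: A loose black round tin, 64 mm diameter, 22 mm high. Origin: centre of its underside. Leave it alone.
- spectacles: A loose pair of spectacles lying open on the bench, about 140 x 160 mm, 8 mm high. Origin: under the bridge; the temples run to -x of this frame. Leave it alone.
- shim: The same shim; origin at the centre of its foot, 35 mm below its centre.
- driver_1: A loose red-handled screwdriver, 140 mm long, lying on the bench along its x, handle to -x. Leave it alone.
- driver_2: A loose red-handled screwdriver, 140 mm long, lying on the bench along its x, handle to -x. Leave it alone.
- cup: A loose dark wooden cup, 72 mm diameter, 90 mm high. Origin: centre of its underside. Leave it alone.

How it is judged:
By the outcome, as a careful person would: the job done as asked, in the order asked, and still so for the second after the job is handed in, with the robot touching nothing.
It also fails if it takes over 72 s, if anything falls off the work surface, if the arm or the gripper's body presses on something with over 40 N, if the wrist force passes 120 N, or if a joint passes its speed limit or range.

ROBOT

A 6-joint arm with a two-finger parallel gripper is mounted at the origin on the work surface. World frame = base frame: x ahead of the robot, y to its left, z up, the work surface at z = 0. Lengths are in mm, angles in rad, forces in N, time in s.
With the tool pointing down it reaches from about 400 to 925 mm from the base axis. Payload 12.5 kg.
Tool frame: the origin (TCP) lies midway between the tips of the shut fingers; the grasp point (between the pads) lies 19 mm behind it; z points along the fingers, y is the line along which they close (so a half turn about z gives the same grasp; the last joint's range is limited). The gripper opens to 95 mm and grips with 3 to 60 N. Pads are 20 mm wide; open, the fingers measure 119 mm over their backs; the gripper's body (75 mm by 180 mm) begins 59 mm behind the grasp point.
Start: joints at [1.195, 0.491, 1.559, -0, 1.092, -0.106], TCP at [166.569, 602.413, 214.661] pointing down, gripper open.
Joint ranges: [-3.1, 3.1], [-0.84, 2.19], [0.05, 2.79], [-1.13, 4.28], [0.06, 2.93], [-2.69, 2.69]. Speed limits (rad/s): [2.22, 2.22, 2.79, 3.14, 3.14, 3.14].

INTERFACE

Orientations are given as [roll, pitch, yaw] about the fixed x, y, z axes, in that order (R = Rz(yaw) Ry(pitch) Rx(roll)).
In Python, from cell import state, read_camera, camera_info, env gives the robot as it stands.
- The arm moves only by the tool move_arm, never from a script. Its argument "commands" is a list of rows, each a list of 3 entries, a list of its own where there are three numbers: the shift along the world's x, y, z in cm, then the turn, a rotation vector about the world's x, y, z in degrees, then the opening, from 0 (shut) to 1 (fully open). A call has 1 to 10 rows; each row shifts and turns the commanded pose from where the row before left it; what a row does not reach is not made up. A row lasts 1/10 s, in which the tool goes at most 50 mm and 8.59 degrees, less where a joint would pass 70% of its speed; a pose out of reach is approached as far as the arm can. A call with a gripper value outside its range is refused whole. The fingers move at their own pace and stop on an object; the grip force is fixed at half the most. Time passes only in rows, so rows that do not move let the fingers close. It gives the time, the measured TCP pose, the force, the opening and the grip force at its end, in the units of the state.
- state(): the state, without advancing time (a new reading comes with each control period).
- read_camera(name): name is "scene" or "top" or "wrist"; returns the picture (384x512x3 uint8, blue, green, red); there is no depth.
- camera_info(name): a dict with "K" (3x3 intrinsics, pixels), "k1" (the pictures are not rectified: a ray, as slopes to the right and down, at radius r is drawn at 1 + k1 r^2 times it, then the intrinsics apply), "cam_to_world" (4x4, takes a point from camera to world coordinates). Camera axes: x right, y down, z forward; pixel columns grow to the right and rows downward; lengths in mm; the calibration is good to about 2 mm. A picture is of the moment at which its call begins: read the wrist's pose just before it. camera_info takes no time and is no camera call; for the wrist camera it gives the pose at the moment of the call.
- env.job_done(): hands the job in; it is judged then, once.
The state is a dict: "t": time; "joints": joint angles; "qvel": joint speeds; "tau": joint torques, N m; "eef_pos": TCP position; "tcp_rot": TCP orientation; "ft_force": force on the tool from outside, world axes, zero at the start; "moment": the same for the moment, N m; "opening": opening from 0.0 (shut) to 1.0 (fully open); "grip_force": force on a finger pad.
Only numpy, scipy, OpenCV 4.12 (cv2) and the standard library are available. Lean on these libraries where they do the work, as an engineer would, in place of code of your own. Each camera call takes 0.05 s, during which the arm holds its last target. There are 200 camera calls.

## Working session

There is one attempt and no reset: what is moved stays moved. The work goes in short steps, Python scripts to look and compute and a tool call to move; the robot and the scene stay as the last step left them, time stands still between calls to the robot, and variables do not carry over. Pictures are saved under pics/ and viewed, at most 10 in all, crops included, and the job is handed in when it is done.

Besides the shell and the picture viewer there is one more tool, called after "Emit:" by a JSON object that holds its "op" and its "data". move_arm: Moves the arm, as the interface text tells. Its arguments: {"type":"object","properties":{"commands":{"type":"array"}},"required":["commands"]}

```bash
mkdir -p pics; cat > h.py <<'E'
import numpy as np, cv2
from cell import state, read_camera, camera_info, env
def ray(name,u,v,ci=None):
    ci=ci or camera_info(name); K=np.array(ci["K"]); k1=ci["k1"]; T=np.array(ci["cam_to_world"])
    d=np.array([(u-K[0,2])/K[0,0],(v-K[1,2])/K[1,1]]); s=d.copy()
    for _ in range(30): s=d/(1+k1*(s@s))
    return T[:3,3], T[:3,:3]@np.array([s[0],s[1],1])
def onz(name,u,v,z,ci=None):
    o,d=ray(name,u,v,ci); return o+d*(z-o[2])/d[2]
def tri(a,b):
    (o1,d1),(o2,d2)=a,b
    s=np.linalg.lstsq(np.c_[d1,-d2],o2-o1,rcond=None)[0]
    p,q=o1+d1*s[0],o2+d2*s[1]; return (p+q)/2, np.linalg.norm(p-q)
def proj(name,P,ci=None):
    ci=ci or camera_info(name); K=np.array(ci["K"]); T=np.array(ci["cam_to_world"])
    c=T[:3,:3].T@(np.array(P)-T[:3,3]); s=c[:2]/c[2]; s=s*(1+ci["k1"]*(s@s)); return K[0,0]*s[0]+K[0,2],K[1,1]*s[1]+K[1,2]
E
python3 - <<'E'
from h import *
for n in ("top","scene"):
    im=read_camera(n); cv2.imwrite(f"pics/{n}_raw.png",im); cv2.imwrite(f"pics/{n}0.png",cv2.resize(im,(800,600),interpolation=cv2.INTER_CUBIC))
    ci=camera_info(n); print(n,np.round(ci["cam_to_world"],3).tolist(),np.array(ci["K"]).tolist(),ci["k1"])
print(state())
E
```

```text
top [[-0.021, -0.993, 0.116, 363.97], [-1.0, 0.022, 0.001, -15.305], [-0.003, -0.116, -0.993, 1666.647], [0.0, 0.0, 0.0, 1.0]] [[450.8268607170296, 0.0, 242.34996454569324], [0.0, 450.8268607170296, 191.79737972991285], [0.0, 0.0, 1.0]] -0.18270981797787805
scene [[0.109, 0.668, -0.736, 1238.373], [0.994, -0.07, 0.084, -78.416], [0.005, -0.741, -0.672, 725.907], [0.0, 0.0, 0.0, 1.0]] [[356.8214478058551, 0.0, 252.33168030045562], [0.0, 356.8214478058551, 188.84488015312164], [0.0, 0.0, 1.0]] -0.0848361170807628
{'t': 0.1, 'joints': array([ 1.19540098e+00,  4.91520892e-01,  1.55937162e+00, -1.09422120e-07,
        1.09168157e+00, -1.05569598e-01]), 'qvel': array([ 0.00054168, -0.00099963,  0.00072117,  0.00089577, -0.00117023,
       -0.00120452]), 'tau': array([ 1.92234125e-03, -6.13615823e+01, -2.58604914e+01,  6.93305489e-02,
        4.70457331e-02, -5.46017282e-05]), 'eef_pos': array([166.48787136, 602.20887725, 214.11256876]), 'tcp_rot': array([-3.14061668e+00, -1.03319878e-04,  2.87176691e+00]), 'ft_force': array([-0.14396561, -0.56673783,  0.04008868]), 'moment': array([ 0.02704688,  0.03669158, -0.01569062]), 'grip_force': 0.0, 'opening': 1.0025222819394888}
```

View pics/top0.png

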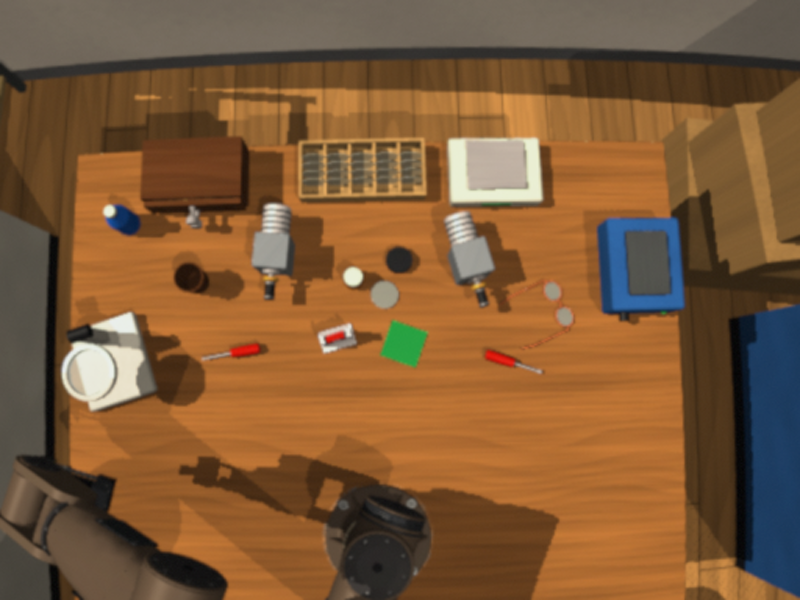

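View pics/scene0.png

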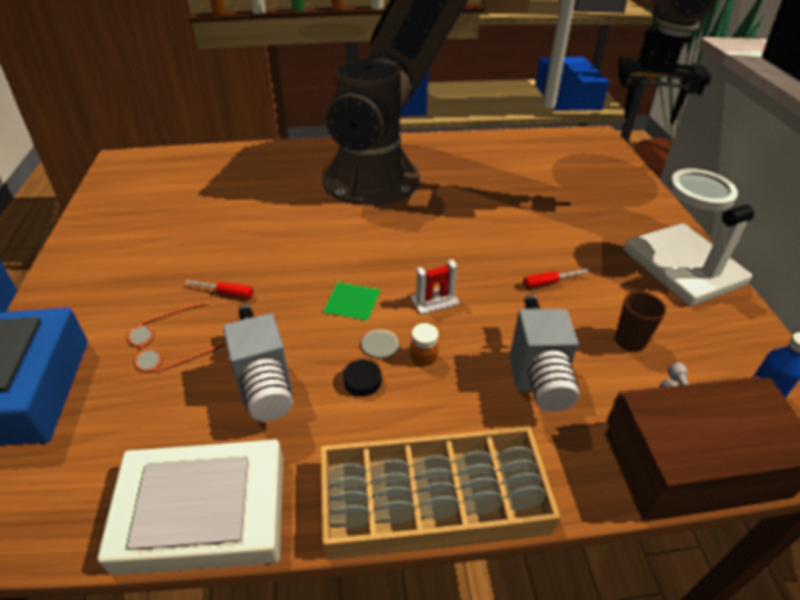

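```bash
python3 - <<'E'
from h import *
for n,u,v,z in [("knobL",269,293,75),("headL",272.5,250,114),("knobR",483,299,75),("headR",470,259,114),("stand",337,338,20),("shim",335,337,76),("pad",404,344,3),("jar",353,276,60),("lens",385,294,5),("tin",399,260,22),("cup",191,278,90),("drvL",232,352,8),("drvR",513,361,8)]:
    print(n,np.round(onz("top",u*.64,v*.64,z)))
im=cv2.imread("pics/top_raw.png")
cv2.imwrite("pics/topc.png",cv2.resize(im[120:245,100:370],(800,370),interpolation=cv2.INTER_CUBIC))
g=im.astype(int)
m=((g[:,:,1]>g[:,:,2]*1.5)&(g[:,:,1]>g[:,:,0]*1.5)&(g[:,:,1]>80)).astype(np.uint8)
ys,xs=np.nonzero(m); print(len(xs)); r=cv2.minAreaRect(np.c_[xs,ys].astype(np.float32)); print(r,[np.round(onz("top",*p,3)) for p in cv2.boxPoints(r)], onz("top",*r[0],3))
c=camera_info("wrist");print(np.round(c["cam_to_world"],3).tolist(),c["K"],c["k1"])
E
```

```text
knobL [571. 236.  75.]
headL [663. 222. 114.]
knobR [ 546. -253.   75.]
headR [ 633. -221.  114.]
stand [468.  85.  20.]
shim [467.  86.  76.]
pad [452. -72.   3.]
jar [608.  44.  60.]
lens [572. -30.   5.]
tin [650. -65.  22.]
cup [608. 415.  90.]
drvL [441. 336.   8.]
drvR [ 405. -329.    8.]
553
((334.6779479980469, 216.8974151611328), (28.543119430541992, 181.94361877441406), 87.68293762207031) [array([504., -16.,   3.]), array([ 516., -713.,    3.]), array([ 407., -711.,    3.]), array([399., -18.,   3.])] [ 457.07845122 -355.83523503    3.        ]
[[0.266, 0.937, 0.227, 103.465], [0.964, -0.259, -0.064, 619.632], [-0.001, 0.236, -0.972, 384.269], [0.0, 0.0, 0.0, 1.0]] [[335.03492946   0.         259.41626216]
 [  0.         335.03492946 186.05040518]
 [  0.           0.           1.        ]] -0.06359608622017764
```

View pics/topc.png

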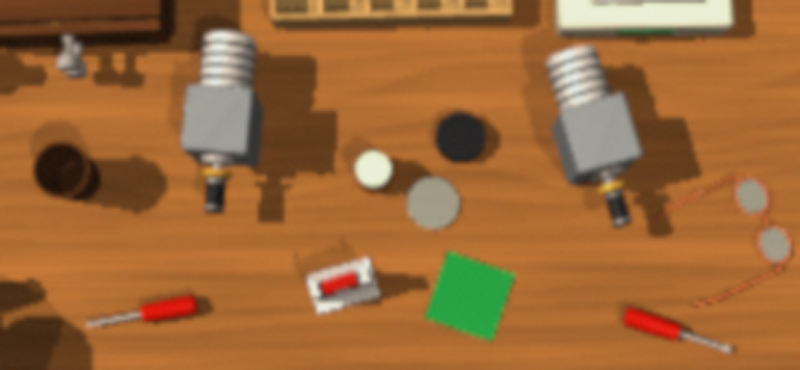

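Emit:
{"op": "move_arm", "data": {"commands": [[[3.5,-3.4,0],[0,0,0.7],1],[[3.5,-3.4,0],[0,0,0.7],1],[[3.5,-3.4,0],[0,0,0.7],1],[[3.5,-3.4,0],[0,0,0.7],1],[[3.5,-3.4,0],[0,0,0.7],1],[[3.5,-3.4,0],[0,0,0.7],1],[[3.5,-3.4,0],[0,0,0.7],1],[[3.5,-3.4,0],[0,0,0.7],1],[[3.5,-3.4,0],[0,0,0.7],1],[[3.5,-3.4,0],[0,0,0.7],1]]}}

```text
t: 1.1
eef_pos: [517.7, 260.7, 214.5]
tcp_rot: [-3.142, -0.0, 2.994]
ft_force: [0.7, -0.8, -0.1]
opening: 0.996
grip_force: 0.0
```

```bash
cat >> h.py <<'E'
import pickle
def snap(tag,crop=None):
    ci=camera_info("wrist"); im=read_camera("wrist"); cv2.imwrite(f"pics/{tag}_raw.png",im); pickle.dump(ci,open(f"pics/{tag}.pkl","wb"))
    cv2.imwrite(f"pics/{tag}.png",cv2.resize(im,(800,600),interpolation=cv2.INTER_CUBIC)); s=state(); print(s["t"],np.round(s["eef_pos"],1),np.round(s["tcp_rot"],3),np.round(s["ft_force"],1),s["opening"]); return ci,im
E
python3 -c "
from h import *
snap('w1')"
```

```text
1.15 [522.3 256.5 214.3] [-3.141e+00  2.000e-03  2.992e+00] [ 2.6 -3.6 -0.3] 1.000684928096825
```

Emit:
{"op": "move_arm", "data": {"commands": [[[2,-1.3,0],[0,0,0],1],[[2,-1.3,0],[0,0,0],1],[[0,0,0],[0,0,0],1]]}}

```text
t: 1.45
eef_pos: [558.3, 234.9, 214.1]
tcp_rot: [-3.141, -0.0, 2.992]
ft_force: [-0.8, -0.4, -1.1]
opening: 0.999
grip_force: 0.0
```

```bash
python3 -c "
from h import *
snap('w2')
a=cv2.imread('pics/w1_raw.png');b=cv2.imread('pics/w2_raw.png')
cv2.imwrite('pics/w12.png',cv2.resize(np.hstack([a,b]),(800,300),interpolation=cv2.INTER_AREA))"
```

```text
1.5 [557.  235.7 214. ] [-3.141e+00 -1.000e-03  2.992e+00] [ 0.4 -0.6 -0.7] 1.0000533164900274
```

View pics/w12.png

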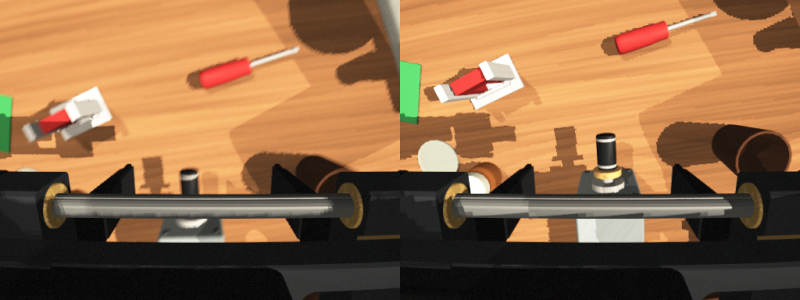

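```bash
python3 -c "
from h import *
a=cv2.imread('pics/w1_raw.png')[200:280,180:310];b=cv2.imread('pics/w2_raw.png')[160:240,200:330]
cv2.imwrite('pics/c12.png',cv2.resize(np.hstack([a,b]),(780,240),interpolation=cv2.INTER_CUBIC))"
```

```text
(no output)
```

View pics/c12.png

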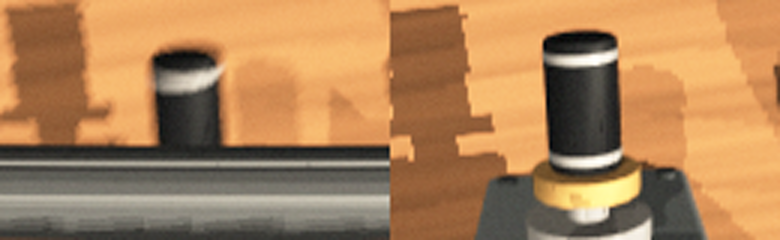

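```bash
python3 -c "
from h import *
c1=pickle.load(open('pics/w1.pkl','rb'));c2=pickle.load(open('pics/w2.pkl','rb'))
print(tri(ray('w',241.7,220,c1),ray('w',263.7,174,c2)))
print('end',onz('w',263.7,174,70,c2))
print('base on top', onz('w',265.7,216,78,c2), onz('w',263.7,178,78,c2))
# head corners in scene/top check: collar
print('collar top', onz('w',200+(586-390)/3,160+172/3,88,c2))
print('wrist centre top knob', onz('top',100+214/800*270,120+182/800*270,82), onz('top',100+214/800*270,120+210/800*270,70), onz('top',100+215/800*270,120+158/800*270,70))
"
```

```text
(array([553.53654548, 238.94530985,  90.1969353 ]), np.float64(0.7531153718331374))
end [557.88466601 238.89773625  70.        ]
base on top [597.30201946 234.92395003  78.        ] [560.0220887  238.48278579  78.        ]
collar top [595.15685138 234.71017906  88.        ]
wrist centre top knob [591.93256683 234.74377484  82.        ] [559.45460549 236.72154119  70.        ] [623.0967495  235.37095882  70.        ]
```

```bash
python3 -c "
from h import *
f=lambda u,v,z: onz('top',100+u*270/800,120+v*270/800,z)
for e,m in [((214,210),(229,38)),((620,223),(571,55))]:
    a,b=f(*e,72),f(*m,85); d=b-a; print(np.round(a),np.round(b),np.degrees(np.arctan2(d[1],d[0])))
for q in [[(193,86),(261,88),(257,158),(183,152)],[(555,108),(623,93),(640,158),(574,182)]]:
    P=[f(*c,114) for c in q]; print(np.round(P).tolist(), np.round(np.mean(P,0)), [np.degrees(np.arctan2(*(P[i]-P[j])[[1,0]])) for i,j in ((0,3),(1,2))])
# colored stand: shim from two views (w1/w2 & top)
for n in('w1','w2'):
    im=cv2.imread(f'pics/{n}_raw.png').astype(int); m=(im[:,:,2]>130)&(im[:,:,1]<60)&(im[:,:,0]<70); k,l,s,c=cv2.connectedComponentsWithStats(m.astype(np.uint8)); print(n,s[s[:,4]>60],c[s[:,4]>60])
"
```

```text
[559. 236.  72.] [769. 216.  85.] -5.557970675452736
[ 533. -253.   72.] [ 738. -200.   85.] 14.569933863475136
[[704.0, 255.0, 114.0], [699.0, 173.0, 114.0], [615.0, 178.0, 114.0], [624.0, 267.0, 114.0]] [660. 218. 114.] [np.float64(-8.395501678416244), np.float64(-3.4758309492755353)]
[[667.0, -175.0, 114.0], [684.0, -257.0, 114.0], [605.0, -274.0, 114.0], [578.0, -194.0, 114.0]] [ 633. -225.  114.] [np.float64(12.270084687933693), np.float64(12.150917997817137)]
w1 [[     0      0    512    384 196015]
 [   255     76     60     22    190]
 [    50    153     40     18    322]] [[255.7758845  191.69096753]
 [282.24210526  85.06315789]
 [ 64.63043478 159.9689441 ]]
w2 [[     0      0    512    384 195824]
 [   275     27     68     42    476]
 [    74     86     38     36    280]] [[255.62226285 191.97401238]
 [305.37605042  49.27731092]
 [ 98.775      110.45357143]]
```

Emit:
{"op": "move_arm", "data": {"commands": [[[1.2,0,-4],[0,0,1.5],1],[[1.1,0,-4],[0,0,1.5],1],[[0,0,-4],[0,0,0],1],[[0,0,-3],[0,0,0],1],[[0,0,-1.4],[0,0,0],0.6],[[0,0,0],[0,0,0],0],[[0,0,0],[0,0,0],0],[[0,0,0],[0,0,0],0],[[0,0,0],[0,0,0],0],[[0,0,0],[0,0,0],0]]}}

```text
t: 2.5
eef_pos: [579.9, 236.5, 51.7]
tcp_rot: [3.141, 0.001, 3.046]
ft_force: [-0.3, 0.2, 0.2]
opening: 0.553
grip_force: 0.0
```

```bash
python3 -c "
from h import *
ci,im=snap('w3'); print(state()['grip_force'],state()['moment'])"
```

```text
2.55 [579.8 236.5  51.4] [3.141e+00 1.000e-03 3.046e+00] [-0.   0.1 -0.3] 0.5084557391947236
0.0 [-0.03060619 -0.00748782  0.02798733]
```

Emit:
{"op": "move_arm", "data": {"commands": [[[0,0,0],[0,0,0],0],[[0,0,0],[0,0,0],0],[[0,0,0],[0,0,0],0],[[0,0,0],[0,0,0],0],[[0,0,0],[0,0,0],0]]}}

```text
t: 3.05
eef_pos: [579.5, 236.0, 50.6]
tcp_rot: [-3.141, -0.0, 3.046]
ft_force: [-0.2, -3.8, 2.4]
opening: 0.246
grip_force: 30.0
```

Emit:
{"op": "move_arm", "data": {"commands": [[[0.1,-0.01,0],[0,0,0],0],[[0.1,-0.01,0],[0,0,0],0],[[0,0,0],[0,0,0],0]]}}

```text
t: 3.35
eef_pos: [581.3, 235.9, 50.6]
tcp_rot: [-3.141, -0.001, 3.046]
ft_force: [-2.5, -4.7, 3.1]
opening: 0.243
grip_force: 30.0
```

Emit:
{"op": "move_arm", "data": {"commands": [[[0.1,-0.01,0],[0,0,0],0],[[0.1,-0.01,0],[0,0,0],0],[[0,0,0],[0,0,0],0]]}}

```text
t: 3.65
eef_pos: [582.1, 235.8, 50.6]
tcp_rot: [-3.141, -0.003, 3.046]
ft_force: [-8.0, -3.2, 7.1]
opening: 0.25
grip_force: 30.0
```

Emit:
{"op": "move_arm", "data": {"commands": [[[0.1,-0.01,0],[0,0,0],0],[[0.1,-0.01,0],[0,0,0],0],[[0,0,0],[0,0,0],0]]}}

```text
t: 3.95
eef_pos: [582.1, 235.7, 50.6]
tcp_rot: [-3.14, -0.008, 3.046]
ft_force: [-18.9, -1.4, 12.3]
opening: 0.243
grip_force: 30.0
```

Emit:
{"op": "move_arm", "data": {"commands": [[[-0.3,0,0],[0,0,0],0.6],[[0,0,0],[0,0,0],0.6],[[0,0,0],[0,0,0],0.6],[[0,0,0],[0,0,0],0.6],[[0,0,4],[0,0,0],0.6],[[0,0,4.5],[0,0,0],0.6],[[0,-1,4.5],[0,0,2],0.6],[[-0.2,-4.5,1.6],[0,0,2],0.6],[[-0.2,-4.8,1],[0,0,2],0.6],[[-0.2,-4.8,0],[0,0,2],0.6]]}}

```text
t: 4.95
eef_pos: [577.0, 83.5, 208.4]
tcp_rot: [3.142, 0.003, -3.095]
ft_force: [1.4, -0.7, 0.2]
opening: 0.599
grip_force: 0.0
```

Emit:
{"op": "move_arm", "data": {"commands": [[[-0.3,-4.8,0],[0,0,2],0.6],[[-0.3,-4.8,0],[0,0,2],0.6],[[-0.3,-4.8,0],[0,0,2],0.6],[[-0.3,-4.8,0],[0,0,2],0.6],[[-0.3,-4.8,0],[0,0,2],0.6],[[-0.3,-4.8,0],[0,0,1.6],0.6],[[-0.3,-4.4,0],[0,0,0],0.6],[[-0.2,0,0],[0,0,0],0.6],[[0,0,0],[0,0,0],0.6]]}}

```text
t: 5.85
eef_pos: [553.1, -248.0, 206.3]
tcp_rot: [3.141, -0.0, -2.897]
ft_force: [0.8, -0.3, -0.7]
opening: 0.603
grip_force: 0.0
```

```bash
python3 -c "
from h import *
snap('w4')
im=cv2.imread('pics/w4_raw.png');cv2.imwrite('pics/c4.png',cv2.resize(im[100:260,130:390],(780,480),interpolation=cv2.INTER_CUBIC))"
```

```text
5.9 [ 553.4 -247.   206.5] [ 3.141 -0.    -2.895] [ 0.5 -0.3  0. ] 0.597549089916758
```

View pics/c4.png

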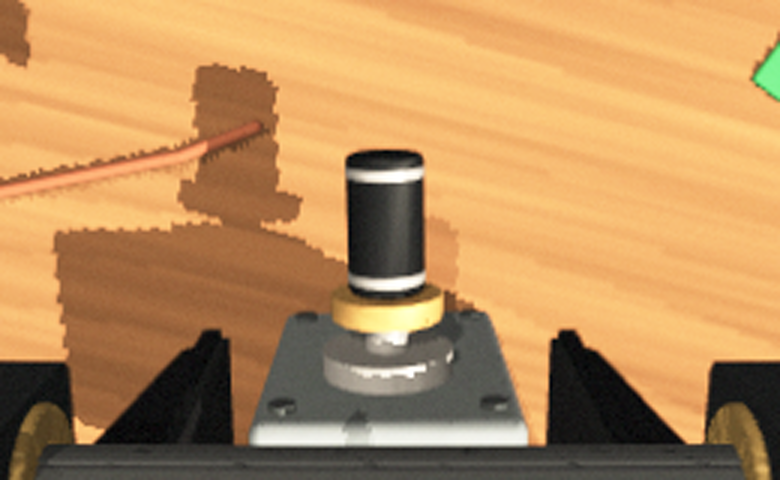

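```bash
python3 -c "
from h import *
c=pickle.load(open('pics/w4.pkl','rb'))
print('end',onz('w',258.7,153.3,70,c), 'top end',onz('top',100+620*270/800,120+223*270/800,70),'base',onz('w',258.7,198,78,c))
print(tri(ray('w',258.7,153.3,c),ray('top',100+620*270/800,120+221*270/800)))"
```

```text
end [ 531.91921469 -254.25596216   70.        ] top end [ 533.01941256 -253.37261976   70.        ] base [ 571.1537143  -244.46097364   78.        ]
(array([ 534.6000663 , -254.27541514,   62.54085818]), np.float64(3.320844234987246))
```

Emit:
{"op": "move_arm", "data": {"commands": [[[0,-0.1,-4],[0,0,0],0.6],[[0,0,-4],[0,0,0],0.6],[[0,0,-4],[0,0,0],0.5],[[0,0,-3],[0,0,0],0.4],[[0,0,-0.5],[0,0,0],0],[[0,0,0],[0,0,0],0],[[0,0,0],[0,0,0],0],[[0,0,0],[0,0,0],0],[[0,0,0],[0,0,0],0]]}}

```text
t: 6.8
eef_pos: [554.7, -248.9, 53.1]
tcp_rot: [-3.139, 0.002, -2.894]
ft_force: [3.2, -4.9, -10.9]
opening: 0.251
grip_force: 30.0
```

Emit:
{"op": "move_arm", "data": {"commands": [[[0.1,0.025,0],[0,0,0],0],[[0.1,0.025,0],[0,0,0],0],[[0,0,0],[0,0,0],0]]}}

```text
t: 7.1
eef_pos: [556.2, -248.5, 53.1]
tcp_rot: [-3.139, 0.001, -2.894]
ft_force: [-0.7, -5.6, -10.3]
opening: 0.246
grip_force: 30.0
```

Emit:
{"op": "move_arm", "data": {"commands": [[[0.1,0.025,0],[0,0,0],0],[[0.1,0.025,0],[0,0,0],0],[[0,0,0],[0,0,0],0]]}}

```text
t: 7.4
eef_pos: [558.1, -248.0, 53.1]
tcp_rot: [-3.139, 0.001, -2.894]
ft_force: [-0.5, -6.9, -9.8]
opening: 0.244
grip_force: 30.0
```

Emit:
{"op": "move_arm", "data": {"commands": [[[0.1,0.025,0],[0,0,0],0],[[0.1,0.025,0],[0,0,0],0],[[0,0,0],[0,0,0],0]]}}

```text
t: 7.7
eef_pos: [559.1, -247.7, 53.1]
tcp_rot: [-3.14, -0.001, -2.894]
ft_force: [-5.3, -8.5, -6.3]
opening: 0.246
grip_force: 30.0
```

Emit:
{"op": "move_arm", "data": {"commands": [[[0.1,0.025,0],[0,0,0],0],[[0.1,0.025,0],[0,0,0],0],[[0,0,0],[0,0,0],0]]}}

```text
t: 8.0
eef_pos: [559.2, -247.6, 53.1]
tcp_rot: [-3.141, -0.004, -2.894]
ft_force: [-17.0, -13.2, -1.5]
opening: 0.245
grip_force: 30.0
```

Emit:
{"op": "move_arm", "data": {"commands": [[[-0.4,-0.1,0],[0,0,0],0],[[-0.2,-0.05,0],[0,0,0],0],[[-0.2,-0.05,0],[0,0,0],0],[[0,0,0],[0,0,0],0]]}}

```text
t: 8.4
eef_pos: [554.5, -248.9, 53.1]
tcp_rot: [-3.139, 0.002, -2.894]
ft_force: [0.9, -6.2, -8.5]
opening: 0.244
grip_force: 30.0
```

Emit:
{"op": "move_arm", "data": {"commands": [[[-0.2,-0.05,0],[0,0,0],0],[[-0.2,-0.05,0],[0,0,0],0],[[0,0,0],[0,0,0],0]]}}

```text
t: 8.7
eef_pos: [550.6, -250.0, 53.1]
tcp_rot: [-3.139, 0.003, -2.894]
ft_force: [2.0, -5.5, -8.3]
opening: 0.244
grip_force: 30.0
```

Emit:
{"op": "move_arm", "data": {"commands": [[[-0.2,-0.05,0],[0,0,0],0],[[-0.2,-0.05,0],[0,0,0],0],[[-0.2,-0.05,0],[0,0,0],0],[[0,0,0],[0,0,0],0]]}}

```text
t: 9.1
eef_pos: [544.7, -251.5, 53.1]
tcp_rot: [-3.139, 0.003, -2.894]
ft_force: [2.7, -6.1, -9.2]
opening: 0.245
grip_force: 30.0
```

Emit:
{"op": "move_arm", "data": {"commands": [[[-0.15,-0.04,0],[0,0,0],0],[[-0.15,-0.04,0],[0,0,0],0],[[-0.1,0,0],[0,0,0],0],[[0,0,0],[0,0,0],0]]}}

```text
t: 9.5
eef_pos: [543.5, -251.9, 53.1]
tcp_rot: [-3.136, 0.008, -2.895]
ft_force: [20.6, 0.0, -17.5]
opening: 0.244
grip_force: 30.0
```

Emit:
{"op": "move_arm", "data": {"commands": [[[0,0,0],[0,0,0],0.6],[[0,0,0],[0,0,0],0.6],[[0,0,0],[0,0,0],0.6],[[0,0,0],[0,0,0],0.6],[[0,0,4],[0,0,0],0.6],[[0,0,4.5],[0,0,0],0.6],[[0,1,4.5],[0,0,-2],0.6],[[0.3,4.7,1],[0,0,-2],0.6],[[0.3,4.8,0],[0,0,-2],0.6],[[0.3,4.8,0],[0,0,-2],0.6]]}}

```text
t: 10.5
eef_pos: [548.3, -97.1, 192.6]
tcp_rot: [-3.141, 0.001, -3.037]
ft_force: [0.7, -0.7, -0.8]
opening: 0.601
grip_force: 0.0
```

Emit:
{"op": "move_arm", "data": {"commands": [[[0.4,4.8,0],[0,0,-2],0.6],[[0.4,4.8,0],[0,0,-2],0.6],[[0.4,4.8,0],[0,0,-2],0.6],[[0.4,4.8,0],[0,0,-2],0.6],[[0.4,4.8,0],[0,0,-2],0.6],[[0.4,4.8,0],[0,0,-1.6],0.6],[[0.4,4.8,0],[0,0,0],0.6],[[0.1,0,0],[0,0,0],0.6],[[0,0,0],[0,0,0],0.6]]}}

```text
t: 11.4
eef_pos: [577.2, 238.3, 191.5]
tcp_rot: [-3.141, -0.0, 3.048]
ft_force: [0.7, -1.3, 0.4]
opening: 0.602
grip_force: 0.0
```

Pull the left one.

Emit:
{"op": "move_arm", "data": {"commands": [[[0.4,-0.2,-4],[0,0,0],0.6],[[0,0,-4],[0,0,0],0.5],[[0,0,-4],[0,0,0],0.4],[[0,0,-2],[0,0,0],0.35],[[0,0,0],[0,0,0],0.35],[[0,0,0],[0,0,0],0],[[0,0,0],[0,0,0],0],[[0,0,0],[0,0,0],0]]}}

```text
t: 12.2
eef_pos: [582.5, 235.7, 53.3]
tcp_rot: [3.14, 0.003, 3.046]
ft_force: [2.1, 2.6, -0.6]
opening: 0.25
grip_force: 30.0
```

Emit:
{"op": "move_arm", "data": {"commands": [[[-0.15,0.015,0],[0,0,0],0],[[-0.15,0.015,0],[0,0,0],0],[[-0.15,0.015,0],[0,0,0],0],[[0,0,0],[0,0,0],0]]}}

```text
t: 12.6
eef_pos: [577.8, 236.1, 53.2]
tcp_rot: [3.141, 0.003, 3.046]
ft_force: [2.1, 0.9, 7.6]
opening: 0.245
grip_force: 30.0
```

Emit:
{"op": "move_arm", "data": {"commands": [[[-0.15,0.015,0],[0,0,0],0],[[-0.15,0.015,0],[0,0,0],0],[[-0.1,0.01,0],[0,0,0],0],[[0,0,0],[0,0,0],0]]}}

```text
t: 13.0
eef_pos: [576.2, 236.4, 53.2]
tcp_rot: [3.14, 0.008, 3.046]
ft_force: [13.1, -0.9, -0.1]
opening: 0.245
grip_force: 30.0
```

Emit:
{"op": "move_arm", "data": {"commands": [[[0.3,0,0],[0,0,0],0.6],[[0,0,0],[0,0,0],0.8],[[0,0,0],[0,0,0],1],[[0,0,0],[0,0,0],1],[[0,0,4],[0,0,0],1],[[0,0,4.5],[0,0,0],1],[[0,0,4.5],[0,0,0],1],[[-2.4,-3.8,2],[0,0,0],1],[[-2.4,-3.8,2],[0,0,0],1],[[-2.4,-3.8,1],[0,0,0],1]]}}

```text
t: 14.0
eef_pos: [503.0, 121.5, 233.1]
tcp_rot: [3.141, 0.002, 3.047]
ft_force: [1.1, 0.0, 0.3]
opening: 0.987
grip_force: 0.0
```

Emit:
{"op": "move_arm", "data": {"commands": [[[-1,-3.8,0],[0,0,0],1],[[0,0,0],[0,0,0],1],[[0,0,0],[0,0,0],1]]}}

```text
t: 14.3
eef_pos: [494.0, 83.9, 231.9]
tcp_rot: [3.141, 0.0, 3.045]
ft_force: [0.8, 0.3, -0.7]
opening: 1.0
grip_force: 0.0
```

```bash
python3 -c "
from h import *
snap('w5')"
```

```text
14.35 [494.2  84.6 231.7] [3.141 0.    3.046] [-0.3  0.2  0.3] 0.9985283382826915
```

View pics/w5.png

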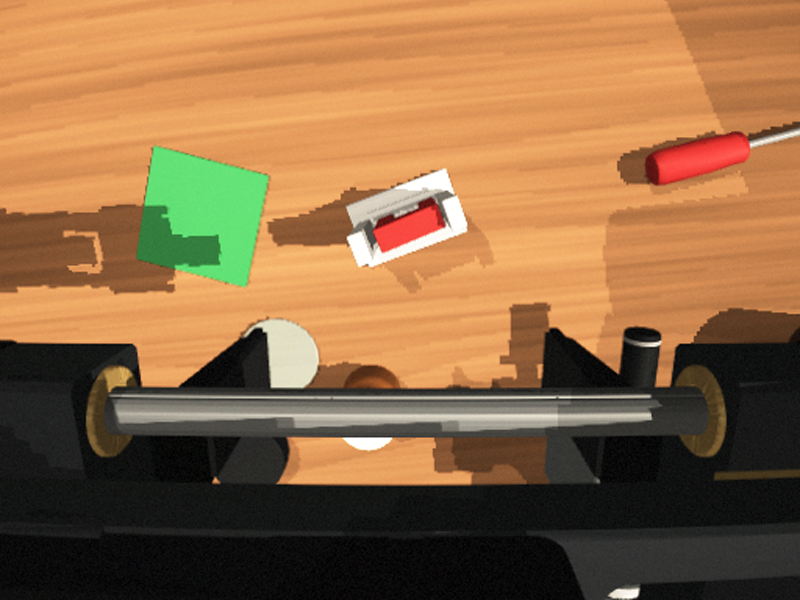

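```bash
python3 -c "
from h import *
c=pickle.load(open('pics/w5.pkl','rb')); im=cv2.imread('pics/w5_raw.png').astype(int)
m=(im[:,:,2]>130)&(im[:,:,1]<90)&(im[:,:,0]<90); m[:,350:]=0
ys,xs=np.nonzero(m); r=cv2.minAreaRect(np.c_[xs,ys].astype(np.float32)); B=cv2.boxPoints(r); print(r,len(xs))
P=np.array([onz('w',*p,76,c) for p in B]); print(np.round(P,1),onz('w',*r[0],76,c))
for i in range(4): d=P[(i+1)%4]-P[i]; print(np.linalg.norm(d),np.degrees(np.arctan2(d[1],d[0])))
t=cv2.imread('pics/top_raw.png').astype(int); k=(t[:,:,2]>110)&(t[:,:,1]<70)&(t[:,:,0]<80); k[:,:200]=0;k[:,240:]=0; ys,xs=np.nonzero(k); print(len(xs),xs.mean(),ys.mean())
print(tri(ray('w',*r[0],c),ray('top',xs.mean(),ys.mean())))
Q=np.array([onz('w',u*.64,v*.64,3,c) for u,v in [(155,147),(270,176),(246,287),(137,260)]]); print(np.round(Q,1),Q.mean(0))
S=np.array([onz('w',u*.64,v*.64,6,c) for u,v in [(348,205),(446,169)]]);d=S[0]-S[1]; print(S,np.linalg.norm(d),np.degrees(np.arctan2(d[1],d[0])))
"
```

```text
((175.22097778320312, 212.5712127685547), (200.74575805664062, 348.548583984375), 88.21009063720703) 4484
[[ 412.7 -170.3   76. ]
 [ 438.3  172.5   76. ]
 [ 656.4  172.4   76. ]
 [ 638.  -231.6   76. ]] [527.23833205  -6.20859015  76.        ]
343.7441188262157 85.73405365830922
218.18747055952025 -0.02792045202484462
404.4229995023461 -92.61382341004915
233.5082457211235 164.7762397291079
68 214.41176470588235 213.63235294117646
(array([454.71139897,  68.56324805, 324.35392369]), np.float64(5.77246956998361))
[[ 396.9  -95.3    3. ]
 [ 427.5  -11.7    3. ]
 [ 510.3  -43.9    3. ]
 [ 480.2 -127.     3. ]] [453.72800862 -69.46450921   3.        ]
[[454.61833507  44.39960305   6.        ]
 [435.36607757 119.72383723   6.        ]] 77.74567301775103 -75.66261460574243
```

```bash
python3 -c "
from h import *
c=pickle.load(open('pics/w5.pkl','rb')); im=cv2.imread('pics/w5_raw.png').astype(int)
m=(im[:,:,2]>130)&(im[:,:,1]<90)&(im[:,:,0]<90); m[:,:225]=0; m[:,300:]=0; m[:110]=0; m[170:]=0
ys,xs=np.nonzero(m); r=cv2.minAreaRect(np.c_[xs,ys].astype(np.float32)); B=cv2.boxPoints(r); print(r,len(xs))
P=np.array([onz('w',*p,76,c) for p in B]); print(np.round(P,1),onz('w',*r[0],76,c))
for i in range(4): d=P[(i+1)%4]-P[i]; print(np.linalg.norm(d),np.degrees(np.arctan2(d[1],d[0])))
print(tri(ray('w',*r[0],c),ray('top',214.4,213.6)), tri(ray('w',*r[0],c),ray('top',214.4,215)))
"
```

```text
((250.7045135498047, 134.19503784179688), (45.03401184082031, 56.46549606323242), 68.83873748779297) 729
[[442.   47.2  76. ]
 [427.9  99.2  76. ]
 [469.2 111.4  76. ]
 [484.2  58.   76. ]] [455.55461182  79.0611565   76.        ]
53.96177440614529 105.14487997626198
43.016870423313144 16.403131197389396
55.434027149131936 -74.23932327381817
43.60542768034445 -165.5442423460712
(array([461.62095301,  81.81411901, 120.94278275]), np.float64(19.622014322034957)) (array([459.03308672,  81.82419848, 123.33408523]), np.float64(14.883072529931525))
```

```bash
python3 -c "
from h import *
c=pickle.load(open('pics/w5.pkl','rb'))
q=[(374,230),(436,203),(445,222),(382,251)]
P=np.array([onz('w',u*.64,v*.64,76,c) for u,v in q]); print(np.round(P,1),P.mean(0))
for i in range(4): d=P[(i+1)%4]-P[i]; print(np.linalg.norm(d),np.degrees(np.arctan2(d[1],d[0])))
g=np.array(q).mean(0)*.64
print(tri(ray('w',*g,c),ray('top',214.4,215.5)), proj('top',P.mean(0)))
im=cv2.imread('pics/w5_raw.png')[110:175,215:305]; cv2.imwrite('pics/c5.png',cv2.resize(im,(720,520),interpolation=cv2.INTER_CUBIC))
"
```

```text
[[467.   66.8  76. ]
 [454.1 106.7  76. ]
 [466.3 111.3  76. ]
 [480.7  70.3  76. ]] [467.0342002   88.75501539  76.        ]
41.95122829680617 107.93161698980262
13.05207167365702 20.601331964220222
43.3943183862099 -70.66887110004409
14.121709128052325 -165.4061696355629
(array([470.238865  ,  88.42793375,  44.56726636]), np.float64(1.0655016444259675)) (np.float64(213.65252950885576), np.float64(215.72152074581714))
```

View pics/c5.png

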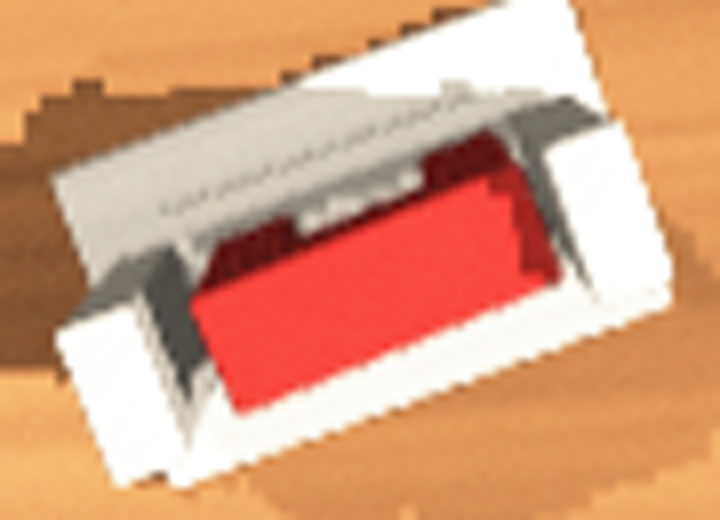

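```bash
python3 -c "
from h import *
c=pickle.load(open('pics/w5.pkl','rb'))
for q,z in (([(192,297),(508,166),(560,280),(240,413)],76),([(58,332),(138,298),(186,437),(122,487)],84),([(548,150),(620,122),(672,290),(600,303)],84),([(52,180),(565,-15)],6)):
  P=np.array([onz('w',215+u/8,110+v/8,z,c) for u,v in q]); print(np.round(P,1),P.mean(0))
  for i in range(len(q)): d=P[(i+1)%len(q)]-P[i]; print(np.linalg.norm(d),np.degrees(np.arctan2(d[1],d[0])))
"
```

```text
[[466.9  66.4  76. ]
 [454.8 106.1  76. ]
 [469.2 111.2  76. ]
 [481.7  70.7  76. ]] [468.16215354  88.61622832  76.        ]
41.46396352469485 106.91889071014963
15.222992867796238 19.753340971731472
42.40535654904844 -72.80282285415502
15.41147952845411 -163.7804735557236
[[468.6  50.6  84. ]
 [465.5  60.6  84. ]
 [482.7  64.4  84. ]
 [488.   56.   84. ]] [476.1880888   57.91516254  84.        ]
10.445008429823408 107.28814688733338
17.63860564615524 12.534368807454936
9.938018762575606 -57.518445733510724
20.19160564064666 -164.43574122906531
[[452.8 110.5  84. ]
 [450.3 119.2  84. ]
 [470.6 123.9  84. ]
 [471.4 115.2  84. ]] [461.28756263 117.21634021  84.        ]
9.015043879828283 105.74082397650925
20.820648916975113 12.985510356252348
8.682413242596349 -85.16920576347505
19.160105158990778 -165.78834616481305
[[456.   42.8   6. ]
 [435.3 119.9   6. ]] [445.6639766   81.36525427   6.        ]
79.86140823003018 104.97391521750474
79.86140823003018 -75.02608478249526
```

Emit:
{"op": "move_arm", "data": {"commands": [[[-1.3,0.2,0],[0,0,-8.5],0.6],[[-1.3,0.2,0],[0,0,-8.5],0.6],[[0,0,-1],[0,0,-8.5],0.6],[[0,0,-1],[0,0,-8.5],0.6],[[0,0,-1],[0,0,-8.5],0.6],[[0,0,-1],[0,0,-8.5],0.6],[[0,0,-1],[0,0,-8.5],0.6],[[0,0,-1],[0,0,-8.5],0.6],[[0,0,-1],[0,0,-1.5],0.6],[[0,0,0],[0,0,0],0.6]]}}

```text
t: 15.35
eef_pos: [467.7, 89.0, 160.3]
tcp_rot: [-3.139, -0.001, 1.837]
ft_force: [1.0, 0.1, -0.3]
opening: 0.597
grip_force: 0.0
```

```bash
python3 -c "
from h import *
snap('w6'); c=pickle.load(open('pics/w6.pkl','rb'))
im=cv2.imread('pics/w6_raw.png').astype(int)
m=((im[:,:,2]>150)&(im[:,:,1]<95)&(im[:,:,0]<95)).astype(np.uint8); n,l,s,ce=cv2.connectedComponentsWithStats(m)
for i in range(1,n):
    if s[i,4]>100: print(s[i],np.round(onz('w',*ce[i],76,c),1))
"
```

```text
15.4 [467.9  88.9 161. ] [-3.14  -0.     1.838] [0.3 0.2 0.4] 0.6005154888806274
[ 249  165   22   54 1051] [467.9  88.5  76. ]
```

Emit:
{"op": "move_arm", "data": {"commands": [[[0,0,-4],[0,0,0],0.6],[[0,0,-4],[0,0,0],0.5],[[0,0,-2.6],[0,0,0],0.4],[[0,0,-0.5],[0,0,0],0.3],[[0,0,0],[0,0,0],0.3],[[0,0,0],[0,0,0],0],[[0,0,0],[0,0,0],0],[[0,0,0],[0,0,0],0]]}}

```text
t: 16.2
eef_pos: [468.8, 88.4, 51.9]
tcp_rot: [3.139, 0.001, 1.834]
ft_force: [-0.6, -0.1, 8.8]
opening: 0.164
grip_force: 30.0
```

Emit:
{"op": "move_arm", "data": {"commands": [[[0,0,0.5],[0,0,0],0],[[0,0,1.5],[0,0,0],0],[[0,0,3],[0,0,0],0],[[0,0,3],[0,0,0],0],[[0,0,2],[0,0,0],0]]}}

```text
t: 16.7
eef_pos: [468.2, 88.4, 153.0]
tcp_rot: [3.14, 0.0, 1.834]
ft_force: [0.1, 0.5, -1.6]
opening: 0.166
grip_force: 30.0
```

Emit:
{"op": "move_arm", "data": {"commands": [[[-0.4,-4,0],[0,0,0],0],[[-0.4,-4,0],[0,0,0],0],[[-0.4,-4,0],[0,0,0],0],[[-0.2,-3.8,0],[0,0,0],0],[[0,0,-4],[0,0,0],0],[[0,0,-4],[0,0,0],0],[[0,0,-1.8],[0,0,0],0],[[0,0,0],[0,0,0],0]]}}

```text
t: 17.5
eef_pos: [453.0, -69.5, 51.2]
tcp_rot: [-3.138, -0.002, 1.833]
ft_force: [-0.5, 0.0, -1.1]
opening: 0.166
grip_force: 30.0
```

Emit:
{"op": "move_arm", "data": {"commands": [[[0,0,-0.2],[0,0,0],0],[[0,0,-0.15],[0,0,0],0],[[0,0,0],[0,0,0],0]]}}

```text
t: 17.8
eef_pos: [454.5, -69.7, 50.1]
tcp_rot: [3.14, 0.001, 1.834]
ft_force: [0.0, 0.2, -0.4]
opening: 0.167
grip_force: 30.0
```

Emit:
{"op": "move_arm", "data": {"commands": [[[0,0,-0.1],[0,0,0],0],[[0,0,0],[0,0,0],0]]}}

```text
t: 18.0
eef_pos: [454.5, -69.7, 48.9]
tcp_rot: [3.14, 0.001, 1.833]
ft_force: [-0.4, -0.0, 4.8]
opening: 0.164
grip_force: 30.0
```

Emit:
{"op": "move_arm", "data": {"commands": [[[0,0,-0.1],[0,0,0],0],[[0,0,0],[0,0,0],0]]}}

```text
t: 18.2
eef_pos: [454.5, -69.7, 48.9]
tcp_rot: [3.14, 0.001, 1.834]
ft_force: [-3.8, 1.2, 23.0]
opening: 0.166
grip_force: 30.0
```

Emit:
{"op": "move_arm", "data": {"commands": [[[0,0,0.1],[0,0,0],0.5],[[0,0,0],[0,0,0],0.5],[[0,0,0],[0,0,0],0.5],[[0,0,0],[0,0,0],0.7],[[0,0,3],[0,0,0],0.9],[[0,0,4],[0,0,0],0.9],[[0,0,4],[0,0,8.5],0.9],[[0,0,1],[0,0,8.5],0.9],[[0,0,0],[0,0,8.5],0.9],[[0,0,0],[0,0,8.5],0.9]]}}

```text
t: 19.2
eef_pos: [454.1, -69.6, 168.7]
tcp_rot: [3.141, 0.001, 2.433]
ft_force: [0.8, 0.0, -0.6]
opening: 0.892
grip_force: 0.0
```

Emit:
{"op": "move_arm", "data": {"commands": [[[0,0,0],[0,0,8.5],0.9],[[0,0,0],[0,0,8.5],0.9],[[0,0,0],[0,0,8.5],0.9],[[0,0,0],[0,0,8.5],0.9],[[0,0,0],[0,0,8.5],0.9],[[0,0,0],[0,0,8.5],0.9],[[0,0,0],[0,0,5],0.9],[[0,0,0],[0,0,0],0.9]]}}

```text
t: 20.0
eef_pos: [454.0, -69.6, 168.0]
tcp_rot: [3.141, -0.0, -2.878]
ft_force: [0.1, -0.1, -0.2]
opening: 0.899
grip_force: 0.0
```

```bash
cat > red.py <<'E'
from h import *
import sys
tag,z=sys.argv[1],float(sys.argv[2])
c,im=snap(tag); im=im.astype(int)
m=((im[:,:,2]>150)&(im[:,:,1]<95)&(im[:,:,0]<95)).astype(np.uint8); n,l,s,ce=cv2.connectedComponentsWithStats(m)
for i in range(1,n):
    if s[i,4]>100:
        ys,xs=np.nonzero(l==i); r=cv2.minAreaRect(np.c_[xs,ys].astype(np.float32)); P=np.array([onz('w',*p,z,c) for p in cv2.boxPoints(r)])
        d=max((P[(k+1)%4]-P[k] for k in range(2)),key=np.linalg.norm)
        print(s[i],np.round(onz('w',*ce[i],z,c),1),np.round(P[:,:2],1).tolist(),np.degrees(np.arctan2(d[1],d[0])))
E
python3 red.py w7 73
```

```text
20.05 [454.  -69.6 168. ] [ 3.141 -0.    -2.881] [ 0.1 -0.2 -0.1] 0.8979198007905842
[   4   40   77   61 1678] [ 407.7 -258.3   73. ] [[403.8, -293.4], [385.9, -283.4], [409.4, -222.6], [427.8, -231.7]] 68.85312734117088
[233 179  54  18 950] [454.  -69.6  73. ] [[452.9, -92.4], [441.7, -50.9], [455.4, -47.0], [466.7, -89.0]] 105.11849364776278
```

Emit:
{"op": "move_arm", "data": {"commands": [[[0,0,-4],[0,0,0],0.9],[[0,0,-4],[0,0,0],0.8],[[0,0,-4],[0,0,0],0.7],[[0,0,-1.7],[0,0,0],0.6],[[0,0,0],[0,0,0],0.6],[[0,0,0],[0,0,0],0.3],[[0,0,0],[0,0,0],0.3],[[0,0,0],[0,0,0],0.3],[[0,0,0],[0,0,0],0.3]]}}

```text
t: 20.95
eef_pos: [454.6, -69.8, 32.3]
tcp_rot: [-3.141, 0.002, -2.879]
ft_force: [-0.4, -0.1, 8.7]
opening: 0.463
grip_force: 30.0
```

Emit:
{"op": "move_arm", "data": {"commands": [[[0,0,1],[0,0,0],0.3],[[0,0,3],[0,0,0],0.3],[[0,0,4],[0,0,0],0.3],[[0,0,4],[0,0,0],0.3],[[0,0,0],[0,0,-1],0.3],[[0,0,0],[0,0,0],0.3]]}}

```text
t: 21.55
eef_pos: [454.1, -69.6, 152.2]
tcp_rot: [-3.14, 0.002, -2.897]
ft_force: [-0.4, 0.1, -0.7]
opening: 0.462
grip_force: 30.0
```

Emit:
{"op": "move_arm", "data": {"commands": [[[1,-3,2],[0,0,0],0.3],[[1.9,-3.8,1.4],[0,0,0],0.3],[[1.9,-3.8,1],[0,0,0],0.3],[[1.9,-3.8,1],[0,0,0],0.3],[[1.9,-3.7,0],[0,0,0],0.3],[[0,0,0],[0,0,0],0.3],[[0,0,0],[0,0,0],0.3]]}}

```text
t: 22.25
eef_pos: [539.3, -250.8, 203.0]
tcp_rot: [3.139, -0.003, -2.898]
ft_force: [-0.0, 0.1, -1.8]
opening: 0.458
grip_force: 30.0
```

```bash
python3 -c "
from h import *
snap('w8')
im=cv2.imread('pics/w8_raw.png');cv2.imwrite('pics/c8.png',cv2.resize(im[120:270,160:360],(800,600),interpolation=cv2.INTER_CUBIC))
c=pickle.load(open('pics/w8.pkl','rb')); print(proj('w',(583,-242,88),c),proj('w',(540,-251,70),c))"
```

```text
22.3 [ 539.2 -250.   203.5] [ 3.139e+00 -2.000e-03 -2.897e+00] [-0.3  0.  -2. ] 0.46179833179352237
(np.float64(257.1538511636105), np.float64(230.14547998658242)) (np.float64(258.9447098280694), np.float64(178.53300005281096))
```

View pics/c8.png

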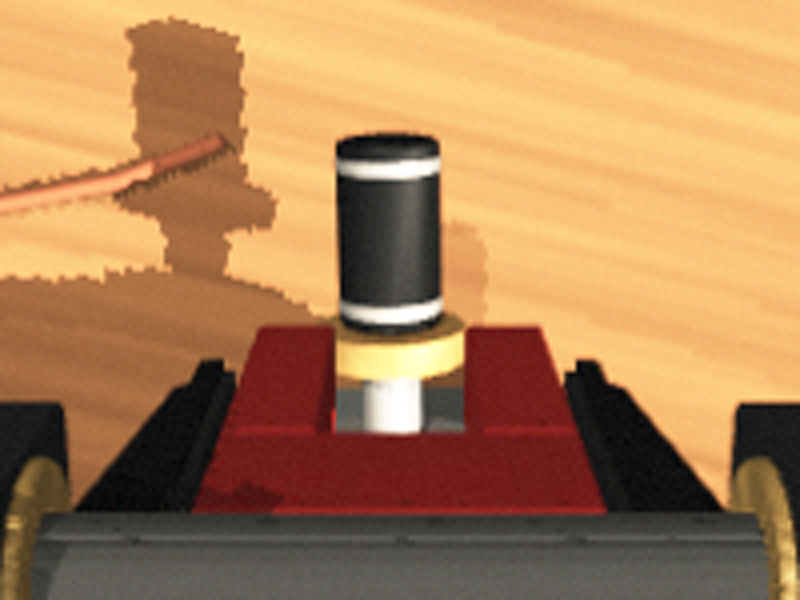

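```bash
python3 -c "
from h import *
c=pickle.load(open('pics/w8.pkl','rb'))
f=lambda u,v,z: onz('w',160+u/4,120+v/4,z,c)
u=np.array([np.cos(np.radians(14.1)),np.sin(np.radians(14.1)),0]); n=np.array([-u[1],u[0],0]); T=np.array([539.2,-250,0])
for nm,p in [('knob end c',f(388.5,145,70)),('knob mid top',f(390,235,81)),('knob base top',f(390.5,318,82)),('neck',f(393.5,405,77)),('collar back top',f(396,382,88)),('slot mid near foot',f(400,328,174)),('slot end',f(400,433,200))]:
    d=p-T; print(nm,np.round(p,1),'along',round(d@u,1),'lat',round(d@n,1))
c4=pickle.load(open('pics/w4.pkl','rb')); g=lambda u,v,z: onz('w',130+u/3,100+v/3,z,c4)
for nm,p in [('w4 collar back top',g(388,330,88)),('nose front top',g(388,368,91)),('neck',g(388,340,77)),('knob base',g(386,285,80)),('end',g(386,160,70))]:
    d=p-T; print(nm,np.round(p,1),'along',round(d@u,1),'lat',round(d@n,1))
"
```

```text
knob end c [ 520.2 -257.6   70. ] along -20.3 lat -2.8
knob mid top [ 538.2 -252.8   81. ] along -1.7 lat -2.5
knob base top [ 556.6 -248.1   82. ] along 17.3 lat -2.4
neck [ 578.3 -242.    77. ] along 39.8 lat -1.8
collar back top [ 569.1 -243.7   88. ] along 30.5 lat -1.2
slot mid near foot [ 532.4 -252.4  174. ] along -7.1 lat -0.6
slot end [ 539.7 -250.7  200. ] along 0.3 lat -0.8
w4 collar back top [ 579.2 -241.9   88. ] along 40.8 lat -1.8
nose front top [ 589.9 -239.2   91. ] along 51.8 lat -1.9
neck [ 585.8 -240.2   77. ] along 47.6 lat -1.8
knob base [ 567.8 -245.3   80. ] along 28.9 lat -2.4
end [ 532.  -254.3   70. ] along -8.1 lat -2.4
```

Emit:
{"op": "move_arm", "data": {"commands": [[[2.1,0.4,-1],[0,0,0],0.3],[[2,0.4,-2],[0,0,0],0.3],[[0,0,-2],[0,0,0],0.3],[[0,0,-1],[0,0,0],0.3],[[0,0,0],[0,0,0],0.3],[[0,0,0],[0,0,0],0.3],[[0,0,0],[0,0,0],0.3]]}}

```text
t: 23.0
eef_pos: [581.2, -242.7, 146.3]
tcp_rot: [-3.141, 0.001, -2.897]
ft_force: [0.0, 0.7, -1.6]
opening: 0.466
grip_force: 30.0
```

```bash
python3 -c "
from h import *
snap('w9'); 
for _ in range(4): read_camera('wrist'); print(np.round(state()['eef_pos'],1),state()['tcp_rot'])
im=cv2.imread('pics/w9_raw.png');cv2.imwrite('pics/c9.png',cv2.resize(im[120:270,160:360],(800,600),interpolation=cv2.INTER_CUBIC))"
```

```text
23.05 [ 581.2 -242.8  146.2] [-3.141e+00  1.000e-03 -2.897e+00] [-0.8  0.4 -1.1] 0.4622343030560896
[ 581.2 -242.8  146.1] [-3.14072992e+00  1.02481525e-03 -2.89667090e+00]
[ 581.2 -242.8  146. ] [-3.14084108e+00  9.61280787e-04 -2.89673699e+00]
[ 581.1 -242.8  145.8] [-3.14100338e+00  7.75378969e-04 -2.89671592e+00]
[ 581.1 -242.7  145.6] [-3.14123006e+00  5.33658855e-04 -2.89660884e+00]
```

Emit:
{"op": "move_arm", "data": {"commands": [[[0,0.07,-1],[0,0,0],0.3],[[0,0,-1],[0,0,0],0.3],[[0,0,-0.7],[0,0,0],0.3],[[0,0,-0.5],[0,0,0],0.3],[[0,0,0],[0,0,0],0.3]]}}

```text
t: 23.75
eef_pos: [580.7, -241.8, 112.1]
tcp_rot: [3.14, -0.001, -2.897]
ft_force: [-0.6, -0.1, -1.2]
opening: 0.461
grip_force: 30.0
```

Emit:
{"op": "move_arm", "data": {"commands": [[[0,0,-0.4],[0,0,0],0.3],[[0,0,-0.4],[0,0,0],0.3],[[0,0,-0.4],[0,0,0],0.3],[[0,0,0],[0,0,0],0.3]]}}

```text
t: 24.15
eef_pos: [580.8, -241.8, 100.6]
tcp_rot: [3.141, -0.001, -2.897]
ft_force: [1.0, 0.9, -1.5]
opening: 0.459
grip_force: 30.0
```

Emit:
{"op": "move_arm", "data": {"commands": [[[0,0,-0.4],[0,0,0],0.3],[[0,0,-0.4],[0,0,0],0.3],[[0,0,-0.4],[0,0,0],0.3],[[0,0,0],[0,0,0],0.3]]}}

```text
t: 24.55
eef_pos: [580.8, -241.8, 88.5]
tcp_rot: [3.141, -0.001, -2.897]
ft_force: [-0.8, -0.1, -1.9]
opening: 0.463
grip_force: 30.0
```

No contact and it is past the neck; continue to seat.

Emit:
{"op": "move_arm", "data": {"commands": [[[0,0,-0.6],[0,0,0],0.3],[[0,0,-0.6],[0,0,0],0.3],[[0,0,-0.6],[0,0,0],0.3],[[0,0,-0.4],[0,0,0],0.3],[[0,0,-0.3],[0,0,0],0.3],[[0,0,0],[0,0,0],0.3]]}}

```text
t: 25.15
eef_pos: [580.9, -241.9, 63.7]
tcp_rot: [3.141, -0.001, -2.896]
ft_force: [0.1, 1.0, -0.4]
opening: 0.462
grip_force: 30.0
```

Emit:
{"op": "move_arm", "data": {"commands": [[[0,0,-0.15],[0,0,0],0.3],[[0,0,-0.1],[0,0,0],0.3],[[0,0,0],[0,0,0],0.3]]}}

```text
t: 25.45
eef_pos: [581.1, -241.9, 61.7]
tcp_rot: [3.142, 0.0, -2.897]
ft_force: [0.4, 0.1, -2.0]
opening: 0.46
grip_force: 30.0
```

Emit:
{"op": "move_arm", "data": {"commands": [[[0,0,-0.1],[0,0,0],0.3],[[0,0,0],[0,0,0],0.3]]}}

```text
t: 25.65
eef_pos: [581.0, -241.9, 60.6]
tcp_rot: [3.141, -0.0, -2.897]
ft_force: [0.4, -0.3, -1.9]
opening: 0.461
grip_force: 30.0
```

Emit:
{"op": "move_arm", "data": {"commands": [[[0,0,-0.1],[0,0,0],0.3],[[0,0,0],[0,0,0],0.3]]}}

```text
t: 25.85
eef_pos: [581.2, -242.0, 60.2]
tcp_rot: [-3.141, 0.0, -2.896]
ft_force: [-1.3, 0.8, 3.6]
opening: 0.461
grip_force: 30.0
```

Emit:
{"op": "move_arm", "data": {"commands": [[[0,0,0.03],[0,0,0],0.6],[[0,0,0],[0,0,0],0.7],[[0,0,0],[0,0,0],0.7],[[0,0,2],[0,0,0],0.7],[[0,0,4],[0,0,0],0.7],[[0,0,4],[0,0,0],0.7],[[-2,-0.5,3],[0,0,0],0.7],[[-1.9,-0.5,1.5],[0,0,0],0.7],[[0,0,0],[0,0,0],0.7],[[0,0,0],[0,0,0],0.7]]}}

```text
t: 26.85
eef_pos: [542.2, -252.0, 204.8]
tcp_rot: [-3.142, 0.0, -2.897]
ft_force: [0.0, 0.0, 0.7]
opening: 0.696
grip_force: 0.0
```

```bash
python3 -c "
from h import *
snap('w10')
im=cv2.imread('pics/w10_raw.png');cv2.imwrite('pics/c10.png',cv2.resize(im[120:270,160:360],(800,600),interpolation=cv2.INTER_CUBIC))"
```

```text
26.9 [ 542.3 -251.8  204.2] [ 3.141 -0.    -2.897] [-0.   0.7 -0.5] 0.7047550602472967
```

View pics/c10.png

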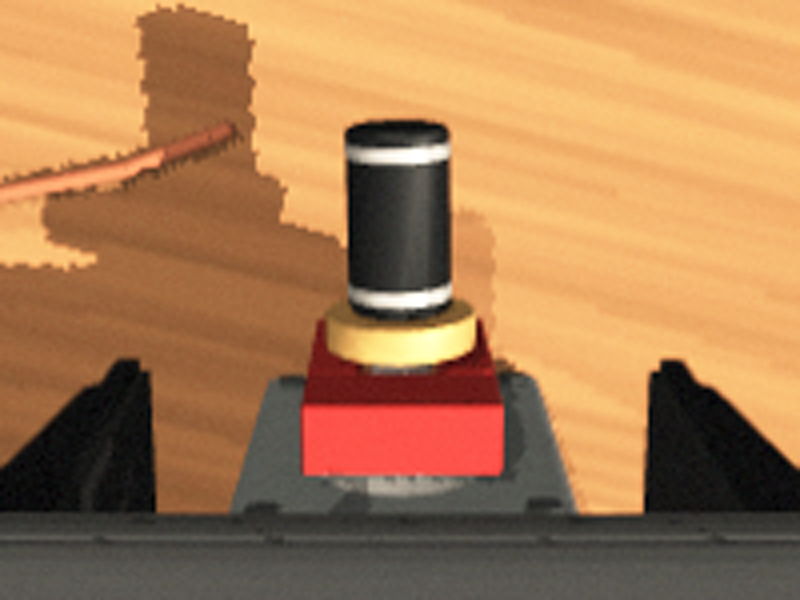

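Emit:
{"op": "move_arm", "data": {"commands": [[[0,0,-4],[0,0,0],0.6],[[0,0,-4],[0,0,0],0.6],[[0,0,-4],[0,0,0],0.5],[[0,0,-2.6],[0,0,0],0.4],[[0,0,-0.5],[0,0,0],0.35],[[0,0,0],[0,0,0],0.35],[[0,0,0],[0,0,0],0],[[0,0,0],[0,0,0],0],[[0,0,0],[0,0,0],0],[[0,0,0],[0,0,0],0]]}}

```text
t: 27.9
eef_pos: [542.8, -252.1, 55.2]
tcp_rot: [-3.14, 0.002, -2.896]
ft_force: [0.9, 1.6, 6.6]
opening: 0.247
grip_force: 30.0
```

Emit:
{"op": "move_arm", "data": {"commands": [[[0.1,0.025,0],[0,0,0],0],[[0.1,0.025,0],[0,0,0],0],[[0.1,0.025,0],[0,0,0],0],[[0.1,0.025,0],[0,0,0],0],[[0,0,0],[0,0,0],0]]}}

```text
t: 28.4
eef_pos: [546.1, -251.2, 55.2]
tcp_rot: [-3.141, 0.001, -2.896]
ft_force: [-2.8, 0.8, 9.1]
opening: 0.249
grip_force: 30.0
```

Emit:
{"op": "move_arm", "data": {"commands": [[[0.1,0.025,0],[0,0,0],0],[[0.1,0.025,0],[0,0,0],0],[[0,0,0],[0,0,0],0]]}}

```text
t: 28.7
eef_pos: [548.1, -250.7, 55.2]
tcp_rot: [-3.141, 0.0, -2.896]
ft_force: [-2.8, 0.5, 8.7]
opening: 0.246
grip_force: 30.0
```

Emit:
{"op": "move_arm", "data": {"commands": [[[0.1,0.025,0],[0,0,0],0],[[0.1,0.025,0],[0,0,0],0],[[0,0,0],[0,0,0],0]]}}

```text
t: 29.0
eef_pos: [548.6, -250.5, 55.2]
tcp_rot: [3.141, -0.002, -2.896]
ft_force: [-11.9, -3.0, 12.9]
opening: 0.248
grip_force: 30.0
```

Emit:
{"op": "move_arm", "data": {"commands": [[[0.1,0.025,0],[0,0,0],0],[[0.1,0.025,0],[0,0,0],0],[[0,0,0],[0,0,0],0]]}}

```text
t: 29.3
eef_pos: [548.7, -250.4, 55.1]
tcp_rot: [3.14, -0.006, -2.896]
ft_force: [-23.2, -9.3, 18.0]
opening: 0.245
grip_force: 30.0
```

Emit:
{"op": "move_arm", "data": {"commands": [[[-0.2,-0.05,0],[0,0,0],0],[[0,0,0],[0,0,0],0.5],[[0,0,0],[0,0,0],0.6],[[0,0,0],[0,0,0],0.6],[[0,0,3],[0,0,0],0.6],[[0,0,4],[0,0,0],0.6],[[0,0,4],[0,0,0],0.6],[[-0.7,0,4],[0,0,0],0.6],[[0,0,0],[0,0,0],0.6],[[0,0,0],[0,0,0],0.6]]}}

```text
t: 30.3
eef_pos: [543.2, -249.9, 204.4]
tcp_rot: [-3.141, 0.001, -2.896]
ft_force: [0.1, 0.6, -0.6]
opening: 0.598
grip_force: 0.0
```

```bash
python3 red.py w11 101; python3 -c "
from h import *
c=pickle.load(open('pics/w11.pkl','rb')); im=cv2.imread('pics/w11_raw.png').astype(int)
# column scan down shaft centre line: BGR
for v in range(140,250,3): print(v,im[v,261].tolist(),im[v,246].tolist())"
```

```text
30.35 [ 542.9 -249.6  203.3] [ 3.141e+00 -1.000e-03 -2.896e+00] [-0.3 -0.1 -0.2] 0.5994164553494502
[ 213    2   69   59 1683] [ 427.7 -288.1  101. ] [[425.4, -318.7], [408.6, -310.9], [428.4, -259.2], [445.8, -266.7]] 68.96230106509987
[ 69  50  43  33 157] [ 477.6 -406.1  101. ] [[488.9, -421.6], [463.5, -415.3], [467.0, -389.1], [492.5, -394.9]] 82.34507023413585
[233 220  51  19 888] [ 581.5 -241.6  101. ] [[579.7, -264.9], [568.1, -223.1], [583.6, -218.6], [595.4, -260.9]] 105.52229837656579
140 [116, 190, 248] [110, 182, 245]
143 [119, 192, 249] [109, 180, 243]
146 [105, 177, 242] [116, 188, 247]
149 [117, 190, 248] [111, 182, 245]
152 [115, 185, 246] [117, 190, 248]
155 [18, 17, 18] [94, 156, 229]
158 [39, 40, 40] [20, 22, 24]
161 [105, 116, 121] [81, 89, 94]
164 [254, 255, 255] [105, 117, 125]
167 [83, 89, 91] [18, 20, 21]
170 [80, 90, 90] [23, 25, 26]
173 [80, 87, 90] [17, 19, 17]
176 [83, 89, 94] [21, 22, 23]
179 [81, 89, 91] [23, 22, 23]
182 [77, 84, 88] [23, 24, 23]
185 [75, 79, 82] [17, 18, 17]
188 [73, 79, 82] [23, 22, 23]
191 [70, 74, 77] [17, 17, 18]
194 [66, 71, 73] [20, 19, 19]
197 [104, 115, 120] [119, 129, 134]
200 [252, 254, 255] [38, 40, 43]
203 [48, 48, 50] [46, 91, 127]
206 [50, 94, 132] [67, 128, 178]
209 [184, 253, 255] [85, 158, 212]
212 [141, 236, 253] [80, 148, 202]
215 [60, 113, 171] [31, 37, 118]
218 [24, 30, 112] [26, 28, 112]
221 [57, 64, 241] [48, 56, 221]
224 [76, 84, 254] [77, 84, 253]
227 [80, 89, 254] [74, 82, 253]
230 [77, 87, 254] [76, 86, 254]
233 [74, 84, 254] [78, 87, 254]
236 [76, 86, 254] [77, 86, 254]
239 [130, 143, 152] [100, 110, 117]
242 [103, 113, 115] [83, 90, 86]
245 [86, 90, 89] [84, 92, 89]
248 [63, 68, 65] [63, 68, 69]
```

```bash
python3 -c "
from h import *
print(env.job_done())"
```

```text
the job is handed in; nothing more can be done
None
```

The job is done and handed in at about 30 s. The right-hand head (y ≈ −250 mm) had the float: its shaft drew out 16 mm against 6 mm on the left. The shim now stands upright astride its neck, nipped with the shaft about 10 mm out. The left shaft was left drawn to its 6 mm stop, and nothing else on the bench was touched.

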